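# Load the bottle shaker

## Task

Get the ink ready for shaking: pull the shaker's tray out to its near stop, lift off the dust cover and lay it flat on the grey board, then stand every small dropper bottle from the rack upright in the tray's pockets. With all of them in, push the tray fully home under the hood, the bottles still standing; leave the slim bottle in its place in the rack.

Things in the scene. Friction and masses are not known exactly. Their poses are not given: they have to be found in the camera images.
- shaker: bench bottle shaker, fixed: grey base 390 (x) x 142 (y) x 12 mm with two rails, white hood at its far end. Origin: centre of the base's underside, on the table; +x runs along the rails into the hood, away from the robot. The hood spans x +15 to +175 mm, full width; underside 106, top 134 mm above the table.
- sled (a joint): slide of the shaker's tray, m: 0 = fully home under the hood (far stop), 0.19 = fully out towards the robot (near stop, whole tray clear of the hood). Hard stops at both ends; friction about 2 N plus 6 N per m/s; stays where it is left.
- post_top (a point): centre of the top of the tray's black upright pull post (18 mm diameter, moves with the tray), 105 mm above the table; the tongue it stands on has its top 26 mm above the table. The post's axis is 60 mm in front of the tray's front edge. Axes as the shaker's.
- tray_floor (a point): centre of the inner floor of the sliding tray, 25 mm above the table; moves with it, axes as the shaker's. Tray 168 (x) x 118 (y) mm outside, walls 3 mm thick, 18 mm high above this floor. Dividers 3 mm thick, 12 mm high make 3 by 2 pockets, each about 51 x 54 mm: centres x = -54, 0, +54, y = -29, +29 mm.
- cover: loose grey dust cover, at first on the tray's rim, under the hood: plate 172 (x) x 122 (y) x 5 mm, a step 148 x 98 x 4 mm beneath sits inside the rim; about 0.16 kg. Origin: centre of the plate's underside (43 mm above the table on the tray, 4 mm above the board's top on the board). Black bar handle on top along its x: 70 long, 12 wide, its top 31 mm above the origin.
- board: flat grey board, 280 (x) x 210 (y) x 12 mm, fixed on the table to the right of the shaker. Origin: centre of its underside; x along its long side.
- rack: wooden bottle rack, fixed: one row of six stalls 37 mm wide at y = -100, -60, -20, 20, 60, 100 mm; base 60 (x) x 250 (y), stall floor 8 mm above the table. Origin: centre of underside. Thin partitions between stalls rise to 60 mm above the table, the rails in front and behind only to 26 mm, so fingers fit only one in front and one behind (closing along the rack's x).
- slim: slim straight bottle with a white cap, 24 mm diameter, 94 mm tall, in one of the rack's stalls; it is no dropper bottle and stays there. Origin: centre of its underside; z up.
- dropper1: small ink dropper bottle, 73 mm tall, about 0.04 kg: round body of 29 mm diameter up to 49 mm, then a cap of 22 mm diameter from 49 to 73 mm, the place to grip. Stands in one of the rack's stalls at the start, or absent. Origin: centre of its underside; z up.
- dropper2: small ink dropper bottle, 73 mm tall, about 0.04 kg: round body of 29 mm diameter up to 49 mm, then a cap of 22 mm diameter from 49 to 73 mm, the place to grip. Stands in one of the rack's stalls at the start, or absent. Origin: centre of its underside; z up.
- dropper3: small ink dropper bottle, 73 mm tall, about 0.04 kg: round body of 29 mm diameter up to 49 mm, then a cap of 22 mm diameter from 49 to 73 mm, the place to grip. Stands in one of the rack's stalls at the start, or absent. Origin: centre of its underside; z up.
- dropper4: small ink dropper bottle, 73 mm tall, about 0.04 kg: round body of 29 mm diameter up to 49 mm, then a cap of 22 mm diameter from 49 to 73 mm, the place to grip. Stands in one of the rack's stalls at the start, or absent. Origin: centre of its underside; z up.
- dropper5: small ink dropper bottle, 73 mm tall, about 0.04 kg: round body of 29 mm diameter up to 49 mm, then a cap of 22 mm diameter from 49 to 73 mm, the place to grip. Stands in one of the rack's stalls at the start, or absent. Origin: centre of its underside; z up.

How it is judged (in metres and radians):
On the way, in this order (a step that is already met when the one before it is completed fails the run):
1. the tray is pulled out to its near stop (within 6 mm) (value of joint sled above 0.184 m), for 0.2 s.
2. the cover lies flat on the grey board, let go (x of cover in the frame of board between -0.09 and 0.09 m and y of cover in the frame of board between -0.06 and 0.06 m and z of cover in the frame of board between 0.008 and 0.024 m and angle between cover's own z axis and vertical below 0.1 rad and contact force between the fingers and cover below 0.2 N and linear speed of cover below 0.03 m/s), for 0.2 s.
3. every dropper bottle stands upright in the pulled-out tray (within 20 mm of its near stop), let go (x of dropper1 in the frame of tray_floor between -0.078 and 0.078 m and y of dropper1 in the frame of tray_floor between -0.053 and 0.053 m and z of dropper1 in the frame of tray_floor between -0.004 and 0.008 m and angle between each of dropper1, dropper2, dropper3, dropper4, dropper5's own z axis and vertical below 0.15 rad and x of dropper2 in the frame of tray_floor between -0.078 and 0.078 m and y of dropper2 in the frame of tray_floor between -0.053 and 0.053 m and z of dropper2 in the frame of tray_floor between -0.004 and 0.008 m and x of dropper3 in the frame of tray_floor between -0.078 and 0.078 m and y of dropper3 in the frame of tray_floor between -0.053 and 0.053 m and z of dropper3 in the frame of tray_floor between -0.004 and 0.008 m and x of dropper4 in the frame of tray_floor between -0.078 and 0.078 m and y of dropper4 in the frame of tray_floor between -0.053 and 0.053 m and z of dropper4 in the frame of tray_floor between -0.004 and 0.008 m and x of dropper5 in the frame of tray_floor between -0.078 and 0.078 m and y of dropper5 in the frame of tray_floor between -0.053 and 0.053 m and z of dropper5 in the frame of tray_floor between -0.004 and 0.008 m and contact force between the fingers and dropper1 below 0.2 N and contact force between the fingers and dropper2 below 0.2 N and contact force between the fingers and dropper3 below 0.2 N and contact force between the fingers and dropper4 below 0.2 N and contact force between the fingers and dropper5 below 0.2 N and value of joint sled above 0.17 m), for 0.2 s.
At the end, for the whole second after the job is handed in: The tray is home within 5 mm, every dropper bottle present stands in it on its floor (within 8.6 degrees of upright), the cover lies flat on the grey board (its centre within 90 mm along and 60 mm across of the board's centre), the slim bottle still stands in the rack, and all is at rest (value of joint sled below 0.005 m and x of dropper1 in the frame of tray_floor between -0.078 and 0.078 m and y of dropper1 in the frame of tray_floor between -0.053 and 0.053 m and z of dropper1 in the frame of tray_floor between -0.004 and 0.008 m and angle between each of dropper1, dropper2, dropper3, dropper4, dropper5's own z axis and vertical below 0.15 rad and x of dropper2 in the frame of tray_floor between -0.078 and 0.078 m and y of dropper2 in the frame of tray_floor between -0.053 and 0.053 m and z of dropper2 in the frame of tray_floor between -0.004 and 0.008 m and x of dropper3 in the frame of tray_floor between -0.078 and 0.078 m and y of dropper3 in the frame of tray_floor between -0.053 and 0.053 m and z of dropper3 in the frame of tray_floor between -0.004 and 0.008 m and x of dropper4 in the frame of tray_floor between -0.078 and 0.078 m and y of dropper4 in the frame of tray_floor between -0.053 and 0.053 m and z of dropper4 in the frame of tray_floor between -0.004 and 0.008 m and x of dropper5 in the frame of tray_floor between -0.078 and 0.078 m and y of dropper5 in the frame of tray_floor between -0.053 and 0.053 m and z of dropper5 in the frame of tray_floor between -0.004 and 0.008 m and x of cover in the frame of board between -0.09 and 0.09 m and y of cover in the frame of board between -0.06 and 0.06 m and z of cover in the frame of board between 0.008 and 0.024 m and angle between cover's own z axis and vertical below 0.1 rad and linear speed of each of dropper1, dropper2, dropper3, dropper4, dropper5, cover below 0.03 m/s and horizontal distance between slim and rack below 0.112 m and angle between slim's own z axis and vertical below 0.25 rad); the robot touches nothing.
It fails at once if the slim bottle is taken from its stall or knocked over (distance of slim from where it was at the start of the episode above 0.03 m or angle between slim's own z axis and vertical above 0.6 rad).
Of dropper1, dropper2, dropper3, dropper4, dropper5 only 3 to 5 are there at a start; the rules pass over those that are not, and their reading is None.
At some moment in a run one of cover may be knocked a few centimetres aside while the robot is not near it.
Once in a run the grip may slacken for a moment while it holds something.
It also fails if it takes over 200 s, if anything falls off the work surface, if the arm or the gripper's body presses on something with over 40 N, if the wrist force passes 120 N, or if a joint passes its speed limit or range.

## Robot

A 6-joint arm with a two-finger parallel gripper is mounted at the origin on a cart in front of the work surface, level with it; the furniture and walls round the work are solid. World frame = base frame: x ahead of the robot, y to its left, z up, the work surface at z = 0. Lengths are in mm, angles in rad, forces in N, time in s.
With the tool pointing down it reaches from about 200 to 875 mm from the base axis. Payload 3.4 kg.
Tool frame: the origin (TCP) lies at the very end of the fingers, on their centre line; the grasp point (between the pads) lies behind it (r.pinch_z is the z of the grasp point in the tool frame, in mm); z points along the fingers, y is the direction in which the jaws open and shut (so a half turn about z gives the same grasp; the last joint's range is limited). The gripper opens to 94 mm and grips with 3 to 60 N. Pads are 16 mm wide; open, the fingers measure 119 mm over their backs; the gripper's body (75 mm by 177 mm) begins 78 mm behind the grasp point.
Start: joints at [-1.261, 0.276, 1.505, -0, 1.361, -0.121], TCP at [240.123, -522.5, 205.493] pointing down, gripper open.
Joint ranges: [-2.89, 2.89], [-0.75, 2.08], [0.22, 2.7], [-1.18, 4.32], [0.11, 2.71], [-2.7, 2.7]. Speed limits (rad/s): [2.57, 2.57, 3.14, 3.14, 3.14, 3.14].

## Interface

Orientations are given as a unit quaternion [w, x, y, z].
In Python, from rig import r, vision, close_job gives the robot as it stands.
- The arm moves only by the tool move_arm, never from a script. Its argument "targets" is one flat list of numbers, 7 for each row, row after row: the turn, a rotation vector about the world's x, y, z in rad, then the shift along the world's x, y, z in m, then the gripper's target within -1 to 1 (shut at 1, half-way at 0, fully open at -1). In form: [wx, wy, wz, tx, ty, tz, gripper, wx, wy, wz, tx, ty, tz, gripper, ...]. A call has exactly 10 rows; each row is the pose to reach, as a shift and turn from the pose commanded when the call began; what a row does not reach only later rows make up. A row lasts 1/10 s, in which the tool goes at most 50 mm and 8.59 degrees, less where a joint would pass 70% of its speed; a pose out of reach is approached as far as the arm can. A call with a gripper value outside its range is refused whole. The fingers move at their own pace and stop on an object; the grip force is fixed at half the most. Time passes only in rows, so rows that repeat a pose let the fingers close, or fill a call up. It gives the time, the measured TCP pose, the force and the opening at its end, in the units of the state.
- r.get_obs(): the state, without advancing time (a new reading comes with each control period).
- vision.snapshot(name): name is "side" or "top" or "wrist"; returns a dict with "frame" (384x512x3 uint8, red, green, blue), "intrinsics" (3x3 intrinsics, pixels), "R" (3x3) and "t" (3): a world point X has camera coordinates R X + t. Camera axes: x right, y down, z forward; pixel columns grow to the right and rows downward; lengths in mm; the calibration is good to about 2 mm. A picture is of the moment at which its call begins. There is no depth.
- close_job(): hands the job in, once; it reports no verdict.
The state is a dict: "time": time; "joint_pos": joint angles; "qvel": joint speeds; "tau": joint torques, N m; "ee_pos": TCP position; "eef_rot": TCP orientation; "force": force on the tool from outside, world axes, zero at the start; "ft_torque": the same for the moment, N m; "gripper_width": finger opening in mm.
Only numpy, scipy, OpenCV 4.12 (cv2) and the standard library are available. Lean on these libraries where they do the work, as an engineer would, in place of code of your own. Each camera call takes 0.05 s, during which the arm holds its last target. There are 200 camera calls.

## Working session

There is one attempt and no reset: what is moved stays moved. The work goes in short steps, Python scripts to look and compute and a tool call to move; the robot and the scene stay as the last step left them, time stands still between calls to the robot, and variables do not carry over. Pictures are saved under pics/ and viewed, about 12 in all and at most 16, crops included, and the job is handed in when it is done.

Besides the shell and the picture viewer there is one more tool, called by a JSON object that holds its "name" and its "arguments". move_arm: Moves the arm, as the interface text tells. Its arguments: {"type":"object","properties":{"targets":{"type":"array"}},"required":["targets"]}

```bash
mkdir -p pics; ls; cat > h.py <<'E'
import numpy as np, cv2
from rig import r, vision, close_job
def snap(n):
    s=vision.snapshot(n); return s
def save(s,name,crop=None,scale=1):
    f=s["frame"][:,:,::-1]
    if crop: x0,y0,x1,y1=crop; f=f[y0:y1,x0:x1]
    if scale!=1: f=cv2.resize(f,None,fx=scale,fy=scale,interpolation=cv2.INTER_CUBIC)
    cv2.imwrite("pics/"+name+".png",f)
def ray(s,u,v,z):
    K,R,t=map(np.array,(s["intrinsics"],s["R"],s["t"]))
    d=R.T@np.linalg.inv(K)@np.array([u,v,1.]); c=-R.T@t
    return c+d*(z-c[2])/d[2]
def proj(s,X):
    K,R,t=map(np.array,(s["intrinsics"],s["R"],s["t"]))
    p=K@(R@np.array(X,float)+t); return p[:2]/p[2]
E
python3 - <<'E'
from h import *
o=r.get_obs(); print(o, r.pinch_z)
fs=[]
for n in("side","top"):
    s=snap(n); print(n,np.round(s["intrinsics"],1).tolist(),"C",-np.array(s["R"]).T@s["t"]); print(np.round(s["R"],3).tolist()); save(s,n+"0",scale=1.5)
E
```

```text
pics
{'time': 0.0, 'joint_pos': array([-1.26099908e+00,  2.76542090e-01,  1.50608633e+00,  1.94693549e-05,
        1.36066286e+00, -1.20986581e-01]), 'qvel': array([ 0.00092387, -0.00084243,  0.00049321,  0.00064463, -0.0012816 ,
        0.00085819]), 'tau': array([-2.01958050e-03, -4.04587626e+01, -2.37229353e+01,  7.04495749e-02,
        3.46638425e-02, -1.36398749e-04]), 'ee_pos': array([ 239.95367476, -521.94597522,  204.6535425 ]), 'eef_rot': array([-8.46428836e-04,  9.76892788e-01,  2.13728236e-01, -7.05842423e-05]), 'force': array([ 0.35966354,  0.11447649, -0.1107167 ]), 'ft_torque': array([ 0.04668608,  0.03154564, -0.01925601]), 'gripper_width': 93.80452611121154} -18.8
side [[443.7, 0.0, 255.8], [0.0, 443.7, 183.9], [0.0, 0.0, 1.0]] C [ -161.31403215 -1175.79408748   751.12710294]
[[0.822, -0.57, 0.017], [-0.235, -0.365, -0.901], [0.519, 0.736, -0.434]]
top [[429.7, 0.0, 252.5], [0.0, 429.7, 197.5], [0.0, 0.0, 1.0]] C [ 344.76553639  -25.47958101 1394.01699188]
[[-0.07, -0.998, 0.0], [-0.975, 0.068, -0.211], [0.21, -0.015, -0.978]]
```

View pics/top0.png

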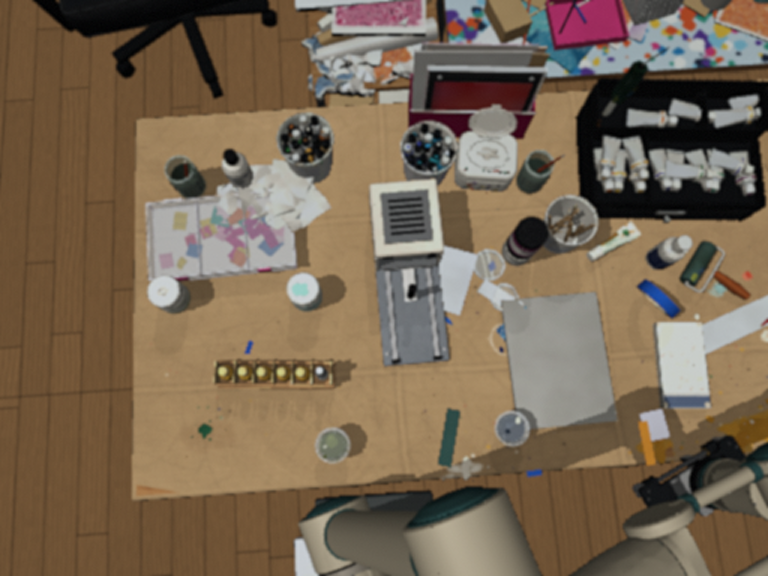

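View pics/side0.png

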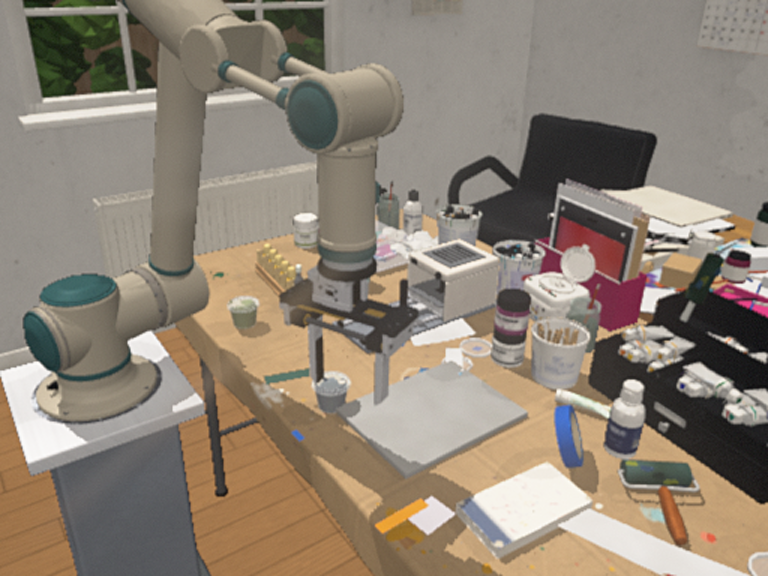

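The top view shows the shaker's hood at (405,220), the post at (411,290) and the base's front edge at (386–449,360). The rack is at (215–333,373), with five gold caps and the pale slim bottle in the rightmost stall (320,372). The board is at (558,360). All pixels are in the 1.5x picture.

```bash
python3 - <<'E'
from h import *
s=snap("top"); save(s,"crop1",(130,110,420,300),2.7)
f=s["frame"]; hsv=cv2.cvtColor(f,cv2.COLOR_RGB2HSV)
# board: grey, low saturation
def quad(mask,seed,z,nm):
    n,l,st,c=cv2.connectedComponentsWithStats(cv2.morphologyEx(mask.astype(np.uint8),cv2.MORPH_OPEN,np.ones((3,3))))
    k=l[seed[1],seed[0]]; cnt=max(cv2.findContours((l==k).astype(np.uint8),0,2)[0],key=cv2.contourArea)
    P=np.array([ray(s,u,v,z)[:2] for u,v in cnt[:,0]],np.float32)
    print(nm,st[k],cv2.minAreaRect(P))
for p in[(372,240),(280,230),(276,225),(270,125),(274,200),(257,240)]: print(p,f[p[1],p[0]],hsv[p[1],p[0]])
board=(hsv[...,1]<35)&(hsv[...,2]>90)&(hsv[...,2]<190)
quad(board,(372,240),12,"board")
w=(f.min(2)>185); quad(w,(252,140),134,"hood")
gold=(abs(hsv[...,0].astype(int)-25)<8)&(hsv[...,1]>120)&(hsv[...,2]>110)
g=np.zeros_like(gold);g[235:262,140:225]=gold[235:262,140:225]
n,l,st,c=cv2.connectedComponentsWithStats(g.astype(np.uint8))
for i in range(1,n):
    if st[i][4]>10: print(st[i],c[i],ray(s,*c[i],73+0)[:2])
E
```

```text
(372, 240) [151 149 143] [ 23  14 151]
(280, 230) [114 118 122] [105  17 122]
(276, 225) [117 120 125] [109  16 125]
(270, 125) [203 204 190] [ 32  18 204]
(274, 200) [138 138 137] [ 30   2 138]
(257, 240) [118 123 128] [105  20 128]
board [ 330  195   81  102 5883] ((462.5867919921875, -404.35845947265625), (255.52239990234375, 320.8077392578125), 87.15858459472656)
hood [250 138   3   4  12] ((798.8526611328125, -53.314430236816406), (6.183660507202148, 9.765917778015137), 85.99507904052734)
[184 249   6   5  12] [186.41666667 251.33333333] [474.74577618 167.618863  ]
[146 250   6   3  12] [148.83333333 251.08333333] [483.56777611 282.38677619]
[159 250   6   3  13] [161.69230769 251.15384615] [480.59504525 243.11593724]
[197 250   6   3  11] [199.72727273 251.27272727] [472.07631224 126.9571812 ]
```

View pics/crop1.png

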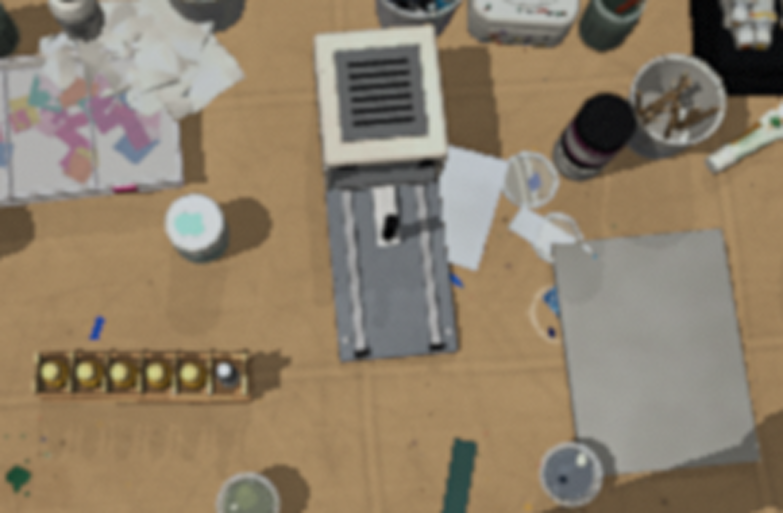

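The crop shows the hood's top corners at (316,36), (433,27), (446,160) and (326,168), and the base front at (341,360)–(457,350). The post is at about (390,225), and the board's corners are at (552,246), (723,230), (760,461) and (577,475). The caps are at (53…191, 373) and the slim cap at (226,370).

```bash
python3 - <<'E'
from h import *
s=snap("top")
def W(pts,z): return np.array([ray(s,u/2.7+130,v/2.7+110,z)[:2] for u,v in pts])
h=W([(316,36),(433,27),(446,160),(326,168)],134); b=W([(341,360),(457,350)],12); bd=W([(552,246),(723,230),(760,461),(577,475)],12)
print("hood",h.round().tolist(),h.mean(0),[np.linalg.norm(h[i]-h[i-1]) for i in range(4)])
ax=(h[0]+h[1]-h[2]-h[3]); print("yaw hood",np.arctan2(ax[1],ax[0]))
d=b[1]-b[0]; print("base",b.round().tolist(),b.mean(0),"yaw",np.arctan2(d[0],-d[1]), np.linalg.norm(d))
fm=b.mean(0); v=h.mean(0)-fm; print("axis yaw",np.arctan2(v[1],v[0]),"len",np.linalg.norm(v),"expect",195+95)
print("board",bd.round().tolist(),bd.mean(0),[np.linalg.norm(bd[i]-bd[i-1]) for i in range(4)]); v=bd[0]+bd[1]-bd[2]-bd[3]; print(np.arctan2(v[1],v[0]))
print("post",W([(391,217)],105))
c=W([(53,372),(87,372),(121,372),(156,373),(191,373)],73); print("caps",c.round(1).tolist()); print("slim",W([(226,369)],102))
v=c[0]-c[-1]; print(np.arctan2(-v[0],v[1]), np.linalg.norm(v))
print("rack",W([(36,400),(248,400)],26).round().tolist())
E
```

```text
hood [[853.0, -45.0], [854.0, -180.0], [694.0, -181.0], [694.0, -45.0]] [ 773.8895651  -112.77514833] [np.float64(158.240916329473), np.float64(135.66590835442932), np.float64(159.95595013152462), np.float64(135.5492124610071)]
yaw hood 0.003343699650786928
base [[491.0, -49.0], [493.0, -188.0]] [ 491.73564294 -118.07491293] yaw 0.015891872830619734 138.96317002411615
axis yaw 0.018781030656220433 len 282.20369114630495 expect 290
board [[611.0, -315.0], [616.0, -525.0], [338.0, -529.0], [338.0, -314.0]] [ 475.78242519 -420.56176615] [np.float64(273.4533200096608), np.float64(210.39825732152582), np.float64(277.75505052890406), np.float64(215.40882910299027)]
0.0057163728113498215
post [[ 639.50307787 -115.67121191]]
caps [[493.5, 279.8], [490.8, 241.2], [488.1, 202.7], [484.2, 163.1], [481.4, 123.4]]
slim [[480.10610211  81.15477365]]
-0.07731799352695633 156.78898901911933
rack [[467.0, 311.0], [450.0, 64.0]]
```

{"name": "move_arm", "arguments": {"targets": [0,0,-0.08,0.035,0.035,0,-1,0,0,-0.16,0.07,0.07,0,-1,0,0,-0.24,0.105,0.105,0,-1,0,0,-0.32,0.14,0.14,0,-1,0,0,-0.4,0.175,0.175,0,-1,0,0,-0.431,0.21,0.21,0,-1,0,0,-0.431,0.245,0.245,0,-1,0,0,-0.431,0.28,0.28,0,-1,0,0,-0.431,0.315,0.315,0,-1,0,0,-0.431,0.345,0.345,0,-1]}}

```text
time: 1.2
ee_pos: [586.6, -175.3, 205.3]
eef_rot: [-0.0, 1.0, 0.0, 0.0]
force: [1.2, -0.6, -0.1]
gripper_width: 93.9
```

{"name": "move_arm", "arguments": {"targets": [0,0,0,0.02,0.02,0,-1,0,0,0,0.035,0.04,0,-1,0,0,0,0.04,0.05,0,-1,0,0,0,0.04,0.055,0,-1,0,0,0,0.04,0.06,0,-1,0,0,0,0.04,0.061,0,-1,0,0,0,0.04,0.061,0,-1,0,0,0,0.04,0.061,0,-1,0,0,0,0.04,0.061,0,-1,0,0,0,0.04,0.061,0,-1]}}

```text
time: 2.2
ee_pos: [625.0, -116.9, 205.5]
eef_rot: [0.0, 1.0, -0.0, 0.0]
force: [0.5, -0.2, 0.1]
gripper_width: 94.0
```

```bash
python3 - <<'E'
from h import *
o=r.get_obs();print(o["ee_pos"],o["eef_rot"],o["joint_pos"])
s=snap("wrist"); save(s,"w1"); print(np.round(s["intrinsics"],1).tolist(),"C",-np.array(s["R"]).T@s["t"]); print(np.round(s["R"],3).tolist())
print("post pred",proj(s,[639.5,-115.7,105]))
E
```

```text
[ 625.00492277 -116.90436359  205.52186133] [ 8.10397764e-05  9.99999918e-01 -3.96777255e-04  6.46567969e-06] [-2.94179484e-01  3.67925673e-01  1.36726505e+00 -1.53461222e-04
  1.40634262e+00  1.27743552e+00]
[[302.5, 0.0, 257.6], [0.0, 302.5, 192.5], [0.0, 0.0, 1.0]] C [ 706.31294705 -116.31117398  384.99998526]
[[-0.001, -1.0, -0.0], [-0.96, 0.001, 0.279], [-0.279, 0.001, -0.96]]
post pred [257.10209196 177.8123849 ]
```

View pics/w1.png

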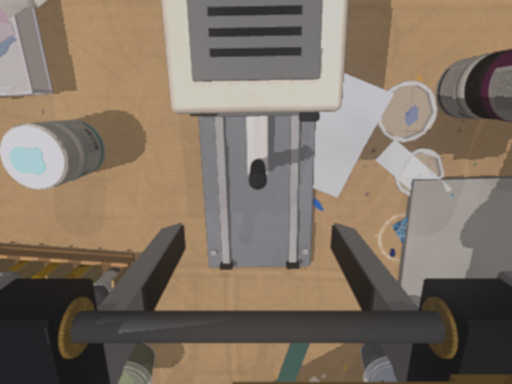

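The post's top disc is at about (258,178), within 1 px of the prediction (257,178), so the position holds. Next I go down and grip it.

{"name": "move_arm", "arguments": {"targets": [0,0,0,0.0145,0.0005,-0.03,-1,0,0,0,0.0145,0.0005,-0.06,-1,0,0,0,0.0145,0.0005,-0.09,-1,0,0,0,0.0145,0.0005,-0.115,-1,0,0,0,0.0145,0.0005,-0.13,-1,0,0,0,0.0145,0.0005,-0.135,0,0,0,0,0.0145,0.0005,-0.135,1,0,0,0,0.0145,0.0005,-0.135,1,0,0,0,0.0145,0.0005,-0.135,1,0,0,0,0.0145,0.0005,-0.135,1]}}

```text
time: 3.25
ee_pos: [640.3, -116.2, 71.6]
eef_rot: [0.0, 1.0, -0.0, 0.001]
force: [-0.1, -0.2, -0.1]
gripper_width: 57.5
```

{"name": "move_arm", "arguments": {"targets": [0,0,0,0,0,0,1,0,0,0,0,0,0,1,0,0,0,0,0,0,1,0,0,0,0,0,0,1,0,0,0,-0.005,0,0,1,0,0,0,-0.01,0,0,1,0,0,0,-0.015,0,0,1,0,0,0,-0.02,0,0,1,0,0,0,-0.025,0,0,1,0,0,0,-0.03,0,0,1]}}

```text
time: 4.25
ee_pos: [609.5, -117.2, 70.5]
eef_rot: [0.001, 1.0, -0.0, 0.0]
force: [2.7, -5.4, -3.2]
gripper_width: 17.4
```

{"name": "move_arm", "arguments": {"targets": [0,0,0,-0.015,0,0,1,0,0,0,-0.03,-0.0005,0,1,0,0,0,-0.045,-0.0008,0,1,0,0,0,-0.06,-0.001,0,1,0,0,0,-0.075,-0.001,0,1,0,0,0,-0.09,-0.0012,0,1,0,0,0,-0.105,-0.0015,0,1,0,0,0,-0.12,-0.002,0,1,0,0,0,-0.13,-0.002,0,1,0,0,0,-0.14,-0.002,0,1]}}

```text
time: 5.25
ee_pos: [469.4, -119.3, 70.5]
eef_rot: [0.001, 1.0, 0.0, 0.001]
force: [2.9, -6.8, -5.4]
gripper_width: 17.8
```

{"name": "move_arm", "arguments": {"targets": [0,0,0,-0.004,0,0,1,0,0,0,-0.008,0,0,1,0,0,0,-0.012,0,0,1,0,0,0,-0.016,0,0,1,0,0,0,-0.019,0,0,1,0,0,0,-0.021,0,0,1,0,0,0,-0.022,0,0,1,0,0,0,-0.023,0,0,1,0,0,0,-0.023,0,0,1,0,0,0,-0.023,0,0,1]}}

```text
time: 6.25
ee_pos: [446.6, -119.6, 70.5]
eef_rot: [0.002, 1.0, 0.0, 0.0]
force: [1.8, -7.7, -5.1]
gripper_width: 17.1
```

{"name": "move_arm", "arguments": {"targets": [0,0,0,-0.001,0,0,1,0,0,0,-0.002,0,0,1,0,0,0,-0.003,0,0,1,0,0,0,-0.004,0,0,1,0,0,0,-0.005,0,0,1,0,0,0,-0.006,0,0,1,0,0,0,-0.006,0,0,1,0,0,0,-0.006,0,0,1,0,0,0,-0.006,0,0,1,0,0,0,-0.006,0,0,1]}}

```text
time: 7.25
ee_pos: [446.3, -119.7, 70.6]
eef_rot: [0.002, 1.0, -0.001, 0.006]
force: [14.5, -4.4, -16.5]
gripper_width: 17.7
```

{"name": "move_arm", "arguments": {"targets": [0,0,0,0.003,0,0,1,0,0,0,0.004,0,0,-1,0,0,0,0.004,0,0,-1,0,0,0,0.004,0,0,-1,0,0,0,0.004,0,0,-1,0,0,0,0.004,0,0.02,-1,0,0,0,0.004,0,0.05,-1,0,0,0,0.004,0,0.08,-1,0,0,0,0.004,0,0.11,-1,0,0,0,0.004,0,0.135,-1]}}

```text
time: 8.25
ee_pos: [444.4, -117.7, 207.2]
eef_rot: [0.0, 1.0, -0.0, 0.0]
force: [-0.1, 0.5, -0.0]
gripper_width: 85.8
```

{"name": "move_arm", "arguments": {"targets": [0,0,0,0.03,0,0,-1,0,0,0,0.06,0,0,-1,0,0,0,0.09,0,0,-1,0,0,0,0.12,0,0,-1,0,0,0,0.14,0,0,-1,0,0,0,0.15,0,0,-1,0,0,0,0.15,0,0,-1,0,0,0,0.15,0,0,-1,0,0,0,0.15,0,0,-1,0,0,0,0.15,0,0,-1]}}

```text
time: 9.25
ee_pos: [593.7, -118.0, 205.9]
eef_rot: [0.0, 1.0, -0.0, -0.0]
force: [0.2, -0.6, -0.2]
gripper_width: 94.0
```

```bash
python3 - <<'E'
from h import *
o=r.get_obs();print(o["ee_pos"],o["eef_rot"])
s=snap("wrist"); save(s,"w2")
print("handle ends pred",proj(s,[556,-117.5,74]),proj(s,[626,-117,74]),"plate corners",[proj(s,[590.5+a,-117.5+b,48]).round() for a in(-86,86) for b in(-61,61)])
E
```

```text
[ 593.68906099 -117.97724893  205.88566436] [ 5.81570972e-05  9.99999957e-01 -2.84927036e-04 -3.09939073e-05]
handle ends pred [257.90121543 217.44642061] [257.38845933 153.97115549] plate corners [array([308., 249.]), array([208., 249.]), array([315., 103.]), array([201., 103.])]
```

View pics/w2.png

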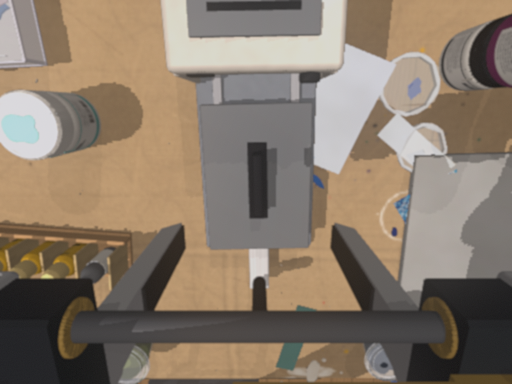

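The cover sits square on the pulled-out tray: plate corners are at (200,104), (313,101), (309,248) and (207,249), within 2 px of the prediction. The handle is at u≈258. Next I grip and lift it.

{"name": "move_arm", "arguments": {"targets": [0,0,0,-0.004,0.0005,-0.03,0,0,0,0,-0.004,0.0005,-0.06,0,0,0,0,-0.004,0.0005,-0.09,0,0,0,0,-0.004,0.0005,-0.12,0,0,0,0,-0.004,0.0005,-0.14,0,0,0,0,-0.004,0.0005,-0.15,0,0,0,0,-0.004,0.0005,-0.1535,0,0,0,0,-0.004,0.0005,-0.1535,1,0,0,0,-0.004,0.0005,-0.1535,1,0,0,0,-0.004,0.0005,-0.1535,1]}}

```text
time: 10.3
ee_pos: [591.5, -117.8, 53.2]
eef_rot: [0.0, 1.0, -0.0, 0.001]
force: [0.6, -0.3, 0.0]
gripper_width: 26.8
```

{"name": "move_arm", "arguments": {"targets": [0,0,0,0,0,0,1,0,0,0,0,0,0,1,0,0,0,0,0,0,1,0,0,0,0,0,0.01,1,0,0,0,0,0,0.02,1,0,0,0,0,0,0.03,1,0,0,0,0,0,0.04,1,0,0,0,0,0,0.05,1,0,0,0,0,0,0.055,1,0,0,0,0,0,0.06,1]}}

```text
time: 11.3
ee_pos: [590.6, -117.5, 112.7]
eef_rot: [0.0, 1.0, -0.0, 0.0]
force: [-0.9, -0.1, 0.0]
gripper_width: 11.5
```

{"name": "move_arm", "arguments": {"targets": [0,0,0,-0.005,-0.015,0,1,0,0,0,-0.015,-0.04,0,1,0,0,0,-0.03,-0.075,0,1,0,0,0,-0.045,-0.11,0,1,0,0,0,-0.06,-0.145,0,1,0,0,0,-0.075,-0.18,0,1,0,0,0,-0.09,-0.215,0,1,0,0,0,-0.1,-0.25,0,1,0,0,0,-0.11,-0.28,0,1,0,0,0,-0.115,-0.303,0,1]}}

```text
time: 12.3
ee_pos: [473.2, -423.3, 111.3]
eef_rot: [0.0, 1.0, -0.001, -0.001]
force: [1.0, 0.0, -2.1]
gripper_width: 11.8
```

{"name": "move_arm", "arguments": {"targets": [0,0,0,0,0,-0.005,1,0,0,0,0,0,-0.015,1,0,0,0,0,0,-0.025,1,0,0,0,0,0,-0.035,1,0,0,0,0,0,-0.045,1,0,0,0,0,0,-0.055,1,0,0,0,0,0,-0.065,1,0,0,0,0,0,-0.072,1,0,0,0,0,0,-0.076,1,0,0,0,0,0,-0.078,1]}}

```text
time: 13.3
ee_pos: [475.6, -420.4, 33.5]
eef_rot: [-0.0, 1.0, -0.0, -0.0]
force: [-0.4, 0.4, -2.4]
gripper_width: 11.5
```

```bash
python3 - <<'E'
from h import *
o=r.get_obs();print(o["ee_pos"],o["force"],o["gripper_width"])
s=snap("wrist"); save(s,"w3")
E
```

```text
[ 475.56385114 -420.42714079   33.51301038] [-0.40942428  0.37699894 -2.40393968] 11.53372213060032
```

View pics/w3.png

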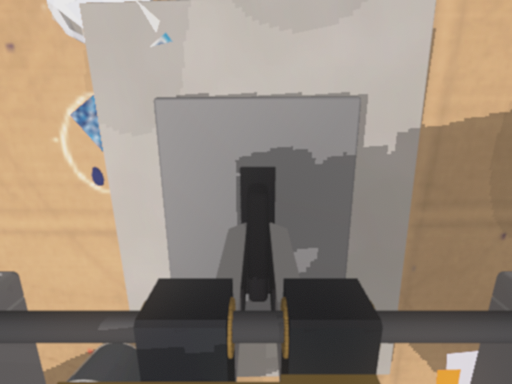

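The cover is held level and centred over the board (plate at u 155–360). I lower it to contact and release it.

{"name": "move_arm", "arguments": {"targets": [0,0,0,0,0,-0.002,1,0,0,0,0,0,-0.004,1,0,0,0,0,0,-0.006,1,0,0,0,0,0,-0.007,1,0,0,0,0,0,-0.008,1,0,0,0,0,0,-0.0085,1,0,0,0,0,0,-0.0085,0,0,0,0,0,0,-0.0085,0,0,0,0,0,0,-0.0085,0,0,0,0,0,0,-0.0085,0]}}

```text
time: 14.35
ee_pos: [475.7, -420.6, 25.7]
eef_rot: [0.0, 1.0, -0.0, 0.0]
force: [0.3, 0.2, 0.5]
gripper_width: 40.3
```

{"name": "move_arm", "arguments": {"targets": [0,0,0,0,0,0.01,0,0,0,0,0,0,0.03,0,0,0,0,0,0,0.06,0,0,0,0,0,0,0.1,0,0,0,0,0,0,0.14,0,0,0,0,0,0,0.18,0,0,0,0.1,0,0.03,0.18,0,0,0,0.2,0,0.07,0.18,0,0,0,0.3,0,0.115,0.18,0,0,0,0.4,0,0.16,0.18,0]}}

```text
time: 15.35
ee_pos: [475.5, -259.2, 206.4]
eef_rot: [0.0, 0.98, 0.2, 0.001]
force: [1.3, 0.5, -0.6]
gripper_width: 47.0
```

```bash
python3 - <<'E'
from h import *
o=r.get_obs();print(o["ee_pos"],o["force"],o["gripper_width"],o["eef_rot"])
s=snap("top"); save(s,"t2",(130,110,420,300),2.7)
E
```

```text
[ 475.46249934 -259.20392779  206.40103085] [ 1.28074971  0.52378734 -0.60843313] 46.961646300235074 [4.34088814e-04 9.79781018e-01 2.00071635e-01 5.56422200e-04]
```

View pics/t2.png

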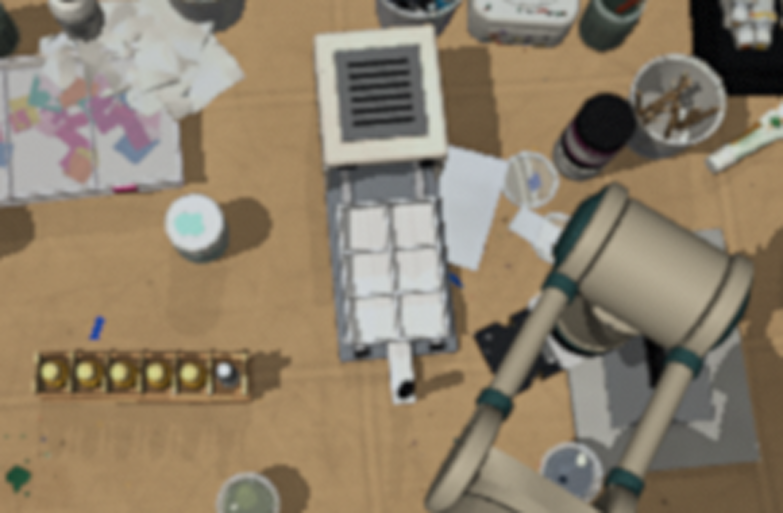

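The cover lies on the board, the tray is out and empty with 3x2 white pockets, and the post is at (404,385). Next is the rack.

{"name": "move_arm", "arguments": {"targets": [0,0,0.1,0.002,0.03,0,0,0,0,0.2,0.004,0.07,0,0,0,0,0.3,0.005,0.11,0,0,0,0,0.4,0.006,0.15,0,0,0,0,0.5,0.007,0.19,0,0,0,0,0.6,0.008,0.23,0,0,0,0,0.7,0.009,0.27,0,0,0,0,0.8,0.01,0.31,0,0,0,0,0.9,0.011,0.35,0,0,0,0,1,0.0114,0.39,0,0]}}

```text
time: 16.4
ee_pos: [487.2, 131.0, 206.5]
eef_rot: [0.001, 0.764, 0.646, 0.001]
force: [0.4, -0.9, 0.0]
gripper_width: 46.9
```

{"name": "move_arm", "arguments": {"targets": [0,0,0.06,0,0.03,0,0,0,0,0.094,0,0.05,0,0,0,0,0.094,0,0.05,0,0,0,0,0.094,0,0.05,0,0,0,0,0.094,0,0.05,0,0,0,0,0.094,0,0.05,0,0,0,0,0.094,0,0.05,0,0,0,0,0.094,0,0.05,0,0,0,0,0.094,0,0.05,0,0,0,0,0.094,0,0.05,0,0]}}

```text
time: 17.4
ee_pos: [487.1, 179.3, 205.5]
eef_rot: [0.0, 0.734, 0.679, 0.0]
force: [0.6, 0.4, 0.1]
gripper_width: 46.7
```

```bash
python3 - <<'E'
from h import *
o=r.get_obs();print(o["ee_pos"],o["eef_rot"],o["joint_pos"].round(2),o["gripper_width"])
s=snap("wrist"); save(s,"w4",None,1.5); np.savez("w4.npz",**s)
for p in [[493.5, 279.8], [490.8, 241.2], [488.1, 202.7], [484.2, 163.1], [481.4, 123.4]]: print((1.5*proj(s,p+[81])).round())
print((1.5*proj(s,[480,81,102])).round())
E
```

```text
[487.06204407 179.33435667 205.50763827] [3.84792068e-05 7.33906297e-01 6.79250724e-01 2.44671806e-05] [ 0.22  0.19  1.62 -0.    1.33  0.3 ] 46.73379267289482
[385. 127.]
[385. 189.]
[386. 247.]
[385. 303.]
[385. 355.]
[388. 422.]
```

View pics/w4.png

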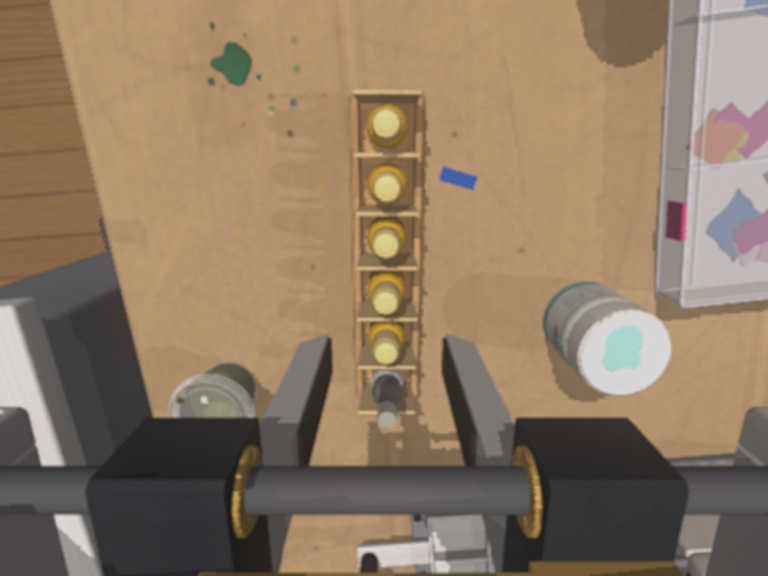

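The rack lies vertically in the image, with cap tops at (387,124), (387,187), (386,242), (386,299) and (386,351) in the 1.5x picture and the slim bottle lowest at (388,415). These match the predictions within about 4 px.

```bash
python3 - <<'E'
from h import *
s=np.load("w4.npz")
P=np.array([ray(s,u/1.5,v/1.5,81)[:2] for u,v in [(387,124),(387,187),(386,242),(386,299),(386,351)]]);print(P.round(1),np.linalg.norm(np.diff(P,axis=0),axis=1))
print(ray(s,388,0,0)[:0], ray(s,388/1.5,418/1.5,102)[:2], np.arctan2(*(P[0]-P[-1])))
t=snap("top")
Q=np.array([ray(t,u/2.7+130,v/2.7+110,81)[:2] for u,v in [(53,372),(87,372),(121,372),(156,373),(191,373)]]); print(Q.round(1))
E
```

```text
[[495.1 281.2]
 [492.1 242.5]
 [488.6 206.2]
 [485.5 165.9]
 [482.4 126.4]] [38.86302951 36.41488891 40.44727712 39.5719808 ]
[] [480.56195263  84.40386304] 0.0818179153992425
[[492.6 277.9]
 [489.9 239.6]
 [487.2 201.3]
 [483.3 161.9]
 [480.6 122.5]]
```

{"name": "move_arm", "arguments": {"targets": [0,0,0,0.003,0.035,0,0.2,0,0,0,0.005,0.07,0,0.2,0,0,0,0.007,0.095,0,0.2,0,0,0,0.007,0.1,-0.03,0.2,0,0,0,0.007,0.1,-0.065,0.2,0,0,0,0.007,0.1,-0.1,0.2,0,0,0,0.007,0.1,-0.13,0.2,0,0,0,0.007,0.1,-0.15,0.2,0,0,0,0.007,0.1,-0.1555,0.2,0,0,0,0.007,0.1,-0.1555,0.2]}}

```text
time: 18.5
ee_pos: [493.7, 279.4, 49.4]
eef_rot: [-0.0, 0.734, 0.679, -0.001]
force: [0.5, -0.7, 0.6]
gripper_width: 37.8
```

{"name": "move_arm", "arguments": {"targets": [0,0,0,0,0,0,1,0,0,0,0,0,0,1,0,0,0,0,0,0,1,0,0,0,0,0,0,1,0,0,0,0,0,0,1,0,0,0,0,0,0.02,1,0,0,0,0,0,0.045,1,0,0,0,0,0,0.075,1,0,0,0,0,0,0.1,1,0,0,0,0,0,0.115,1]}}

```text
time: 19.5
ee_pos: [494.6, 279.8, 167.0]
eef_rot: [0.0, 0.734, 0.679, 0.001]
force: [-0.0, 0.7, -0.4]
gripper_width: 22.3
```

{"name": "move_arm", "arguments": {"targets": [0,0,0,0.005,-0.02,0,1,0,0,0,0.015,-0.05,0,1,0,0,0,0.03,-0.085,0,1,0,0,0,0.042,-0.12,0,1,0,0,0,0.055,-0.155,0,1,0,0,0,0.067,-0.19,0,1,0,0,0,0.08,-0.225,0,1,0,0,0,0.092,-0.26,0,1,0,0,0,0.105,-0.295,0,1,0,0,0,0.115,-0.33,0,1]}}

```text
time: 20.5
ee_pos: [609.3, -51.9, 164.6]
eef_rot: [-0.0, 0.734, 0.679, -0.0]
force: [1.2, 0.1, -0.0]
gripper_width: 21.8
```

{"name": "move_arm", "arguments": {"targets": [0,0,0,0.012,-0.03,0,1,0,0,0,0.022,-0.06,0,1,0,0,0,0.03,-0.08,0,1,0,0,0,0.035,-0.092,0,1,0,0,0,0.035,-0.096,0,1,0,0,0,0.035,-0.096,0,1,0,0,0,0.035,-0.096,-0.02,1,0,0,0,0.035,-0.096,-0.04,1,0,0,0,0.035,-0.096,-0.045,1,0,0,0,0.035,-0.096,-0.045,1]}}

```text
time: 21.5
ee_pos: [643.2, -145.1, 119.4]
eef_rot: [-0.001, 0.733, 0.68, -0.0]
force: [-0.0, -0.4, -0.1]
gripper_width: 22.3
```

```bash
python3 - <<'E'
from h import *
o=r.get_obs();print(o["ee_pos"],o["gripper_width"])
s=snap("wrist"); save(s,"w5",None,1.5); np.savez("w5.npz",**s)
for p in [(644.5,-146),(644.5,-88),(590.5,-146.5),(590.5,-88.5),(536.5,-147),(536.5,-89)]: print((1.5*proj(s,p+(25,))).round())
E
```

```text
[ 643.18416879 -145.08285191  119.39962328] 22.290730922828825
[389. 294.]
[382. 201.]
[304. 301.]
[292. 209.]
[220. 308.]
[203. 217.]
```

View pics/w5.png

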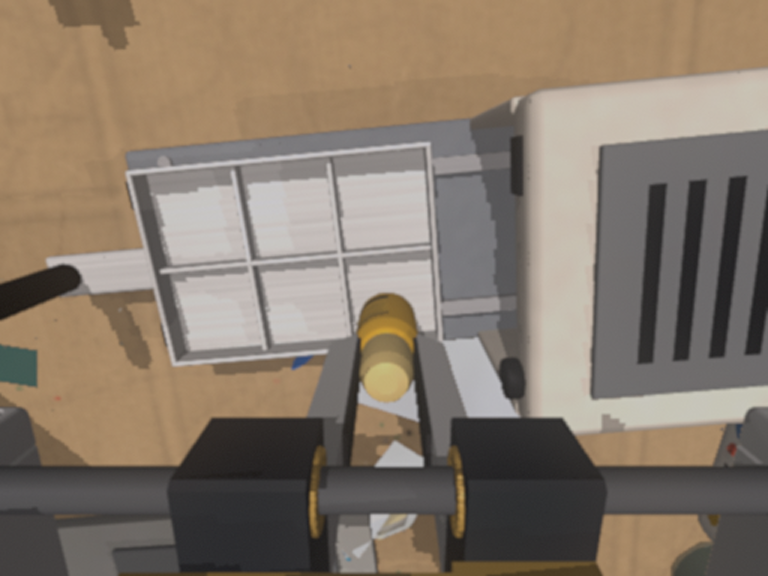

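The bottle hangs upright at (387,350) over the far-right pocket. The pocket centres agree with prediction within a few px, so I lower and release it.

{"name": "move_arm", "arguments": {"targets": [0,0,0,0,0,-0.02,1,0,0,0,0,0,-0.04,1,0,0,0,0,0,-0.05,1,0,0,0,0,0,-0.053,1,0,0,0,0,0,-0.053,1,0,0,0,0,0,-0.053,0.2,0,0,0,0,0,-0.053,0.2,0,0,0,0,0,-0.053,0.2,0,0,0,0,0,-0.04,0.2,0,0,0,0,0,-0.01,0.2]}}

```text
time: 22.55
ee_pos: [642.1, -145.9, 108.5]
eef_rot: [-0.003, 0.734, 0.679, -0.001]
force: [-0.4, 0.2, -0.1]
gripper_width: 37.6
```

{"name": "move_arm", "arguments": {"targets": [0,0,0,0,0.005,0.03,0.2,0,0,0,-0.01,0.03,0.055,0.2,0,0,0,-0.025,0.07,0.055,0.2,0,0,0,-0.04,0.115,0.055,0.2,0,0,0,-0.057,0.16,0.055,0.2,0,0,0,-0.074,0.205,0.055,0.2,0,0,0,-0.091,0.25,0.055,0.2,0,0,0,-0.108,0.295,0.055,0.2,0,0,0,-0.125,0.335,0.055,0.2,0,0,0,-0.14,0.37,0.055,0.2]}}

```text
time: 23.55
ee_pos: [503.2, 225.6, 166.3]
eef_rot: [0.0, 0.734, 0.68, 0.001]
force: [0.4, 1.0, -0.2]
gripper_width: 37.3
```

{"name": "move_arm", "arguments": {"targets": [0,0,0,-0.01,0.013,0,0.2,0,0,0,-0.013,0.017,0,0.2,0,0,0,-0.013,0.017,-0.02,0.2,0,0,0,-0.013,0.017,-0.05,0.2,0,0,0,-0.013,0.017,-0.08,0.2,0,0,0,-0.013,0.017,-0.105,0.2,0,0,0,-0.013,0.017,-0.115,0.2,0,0,0,-0.013,0.017,-0.115,0.2,0,0,0,-0.013,0.017,-0.115,1,0,0,0,-0.013,0.017,-0.115,1]}}

```text
time: 24.55
ee_pos: [492.4, 240.6, 51.5]
eef_rot: [0.001, 0.734, 0.679, 0.001]
force: [-0.4, -0.6, 0.0]
gripper_width: 25.1
```

{"name": "move_arm", "arguments": {"targets": [0,0,0,0,0,0,1,0,0,0,0,0,0,1,0,0,0,0,0,0,1,0,0,0,0,0,0.02,1,0,0,0,0,0,0.045,1,0,0,0,0,0,0.075,1,0,0,0,0,0,0.1,1,0,0,0,0.005,-0.01,0.115,1,0,0,0,0.015,-0.035,0.115,1,0,0,0,0.03,-0.065,0.115,1]}}

```text
time: 25.55
ee_pos: [520.7, 175.8, 165.7]
eef_rot: [0.0, 0.733, 0.68, 0.001]
force: [-0.2, 0.2, -0.5]
gripper_width: 21.7
```

{"name": "move_arm", "arguments": {"targets": [0,0,0,0.018,-0.035,0,1,0,0,0,0.036,-0.07,0,1,0,0,0,0.054,-0.11,0,1,0,0,0,0.072,-0.15,0,1,0,0,0,0.09,-0.19,0,1,0,0,0,0.105,-0.22,0,1,0,0,0,0.115,-0.245,0,1,0,0,0,0.121,-0.26,0,1,0,0,0,0.123,-0.264,0,1,0,0,0,0.123,-0.264,0,1]}}

```text
time: 26.55
ee_pos: [643.7, -88.1, 164.7]
eef_rot: [-0.001, 0.734, 0.679, 0.0]
force: [0.1, 0.7, -0.3]
gripper_width: 21.8
```

{"name": "move_arm", "arguments": {"targets": [0,0,0,0,0,-0.03,1,0,0,0,0,0,-0.06,1,0,0,0,0,0,-0.08,1,0,0,0,0,0,-0.092,1,0,0,0,0,0,-0.098,1,0,0,0,0,0,-0.098,1,0,0,0,0,0,-0.098,0.2,0,0,0,0,0,-0.098,0.2,0,0,0,0,0,-0.098,0.2,0,0,0,0,0,-0.08,0.2]}}

```text
time: 27.55
ee_pos: [642.1, -88.0, 82.9]
eef_rot: [-0.002, 0.734, 0.679, -0.001]
force: [0.7, 0.1, -0.2]
gripper_width: 37.6
```

{"name": "move_arm", "arguments": {"targets": [0,0,0,0,0,0.03,0.2,0,0,0,0,0,0.06,0.2,0,0,0,-0.015,0.03,0.08,0.2,0,0,0,-0.035,0.07,0.08,0.2,0,0,0,-0.055,0.11,0.08,0.2,0,0,0,-0.075,0.15,0.08,0.2,0,0,0,-0.095,0.19,0.08,0.2,0,0,0,-0.115,0.23,0.08,0.2,0,0,0,-0.135,0.265,0.08,0.2,0,0,0,-0.15,0.285,0.08,0.2]}}

```text
time: 28.55
ee_pos: [492.4, 198.9, 165.2]
eef_rot: [-0.0, 0.733, 0.68, 0.0]
force: [-0.2, 0.2, -0.6]
gripper_width: 37.6
```

{"name": "move_arm", "arguments": {"targets": [0,0,0,-0.006,0.007,0,0.2,0,0,0,-0.006,0.007,0,0.2,0,0,0,-0.006,0.007,-0.02,0.2,0,0,0,-0.006,0.007,-0.05,0.2,0,0,0,-0.006,0.007,-0.08,0.2,0,0,0,-0.006,0.007,-0.105,0.2,0,0,0,-0.006,0.007,-0.115,0.2,0,0,0,-0.006,0.007,-0.115,0.2,0,0,0,-0.006,0.007,-0.115,1,0,0,0,-0.006,0.007,-0.115,1]}}

```text
time: 29.55
ee_pos: [489.4, 203.5, 51.3]
eef_rot: [0.001, 0.734, 0.679, 0.001]
force: [0.1, -0.5, 0.8]
gripper_width: 24.9
```

{"name": "move_arm", "arguments": {"targets": [0,0,0,0,0,0,1,0,0,0,0,0,0,1,0,0,0,0,0,0,1,0,0,0,0,0,0.02,1,0,0,0,0,0,0.045,1,0,0,0,0,0,0.075,1,0,0,0,0,0,0.1,1,0,0,0,0.003,-0.01,0.115,1,0,0,0,0.01,-0.035,0.115,1,0,0,0,0.02,-0.07,0.115,1]}}

```text
time: 30.55
ee_pos: [508.0, 134.0, 165.8]
eef_rot: [0.0, 0.733, 0.68, 0.001]
force: [0.6, -0.8, -0.6]
gripper_width: 22.0
```

{"name": "move_arm", "arguments": {"targets": [0,0,0,0.012,-0.035,0,1,0,0,0,0.024,-0.075,0,1,0,0,0,0.036,-0.115,0,1,0,0,0,0.048,-0.155,0,1,0,0,0,0.06,-0.195,0,1,0,0,0,0.07,-0.23,0,1,0,0,0,0.077,-0.257,0,1,0,0,0,0.081,-0.274,0,1,0,0,0,0.0825,-0.2805,0,1,0,0,0,0.0825,-0.2805,0,1]}}

```text
time: 31.55
ee_pos: [590.3, -146.9, 164.7]
eef_rot: [-0.0, 0.734, 0.679, 0.0]
force: [-0.2, 0.2, 0.2]
gripper_width: 22.3
```

{"name": "move_arm", "arguments": {"targets": [0,0,0,0,0,-0.03,1,0,0,0,0,0,-0.06,1,0,0,0,0,0,-0.08,1,0,0,0,0,0,-0.092,1,0,0,0,0,0,-0.098,1,0,0,0,0,0,-0.098,1,0,0,0,0,0,-0.098,0.2,0,0,0,0,0,-0.098,0.2,0,0,0,0,0,-0.098,0.2,0,0,0,0,0,-0.08,0.2]}}

```text
time: 32.55
ee_pos: [588.7, -146.3, 83.1]
eef_rot: [-0.002, 0.734, 0.679, -0.001]
force: [-0.7, 0.5, -0.5]
gripper_width: 37.5
```

{"name": "move_arm", "arguments": {"targets": [0,0,0,0,0,0.03,0.2,0,0,0,0,0,0.06,0.2,0,0,0,-0.012,0.035,0.08,0.2,0,0,0,-0.024,0.075,0.08,0.2,0,0,0,-0.038,0.115,0.08,0.2,0,0,0,-0.052,0.155,0.08,0.2,0,0,0,-0.066,0.195,0.08,0.2,0,0,0,-0.08,0.235,0.08,0.2,0,0,0,-0.094,0.27,0.08,0.2,0,0,0,-0.106,0.3,0.08,0.2]}}

```text
time: 33.55
ee_pos: [483.5, 154.7, 165.2]
eef_rot: [-0.0, 0.734, 0.68, 0.0]
force: [-0.0, -0.4, 0.1]
gripper_width: 37.8
```

{"name": "move_arm", "arguments": {"targets": [0,0,0,0,0.0105,0,0.2,0,0,0,0,0.0105,0,0.2,0,0,0,0,0.0105,-0.02,0.2,0,0,0,0,0.0105,-0.05,0.2,0,0,0,0,0.0105,-0.08,0.2,0,0,0,0,0.0105,-0.105,0.2,0,0,0,0,0.0105,-0.115,0.2,0,0,0,0,0.0105,-0.115,0.2,0,0,0,0,0.0105,-0.115,1,0,0,0,0,0.0105,-0.115,1]}}

```text
time: 34.55
ee_pos: [485.9, 163.4, 51.3]
eef_rot: [0.001, 0.734, 0.679, 0.001]
force: [0.2, -0.2, 0.6]
gripper_width: 25.3
```

{"name": "move_arm", "arguments": {"targets": [0,0,0,0,0,0,1,0,0,0,0,0,0,1,0,0,0,0,0,0,1,0,0,0,0,0,0.02,1,0,0,0,0,0,0.045,1,0,0,0,0,0,0.075,1,0,0,0,0,0,0.1,1,0,0,0,0.002,-0.005,0.115,1,0,0,0,0.01,-0.025,0.115,1,0,0,0,0.02,-0.05,0.115,1]}}

```text
time: 35.55
ee_pos: [504.6, 113.8, 165.9]
eef_rot: [0.0, 0.733, 0.68, 0.001]
force: [0.8, 0.5, -0.1]
gripper_width: 22.1
```

{"name": "move_arm", "arguments": {"targets": [0,0,0,0.012,-0.03,0,1,0,0,0,0.026,-0.06,0,1,0,0,0,0.04,-0.095,0,1,0,0,0,0.054,-0.13,0,1,0,0,0,0.066,-0.158,0,1,0,0,0,0.076,-0.18,0,1,0,0,0,0.083,-0.195,0,1,0,0,0,0.086,-0.2025,0,1,0,0,0,0.086,-0.2025,0,1,0,0,0,0.086,-0.2025,0,1]}}

```text
time: 36.55
ee_pos: [590.0, -88.0, 164.9]
eef_rot: [-0.001, 0.734, 0.68, 0.0]
force: [-0.4, 1.1, 0.1]
gripper_width: 22.3
```

{"name": "move_arm", "arguments": {"targets": [0,0,0,0,0,-0.03,1,0,0,0,0,0,-0.06,1,0,0,0,0,0,-0.08,1,0,0,0,0,0,-0.092,1,0,0,0,0,0,-0.098,1,0,0,0,0,0,-0.098,1,0,0,0,0,0,-0.098,0.2,0,0,0,0,0,-0.098,0.2,0,0,0,0,0,-0.098,0.2,0,0,0,0,0,-0.08,0.2]}}

```text
time: 37.55
ee_pos: [588.6, -88.5, 83.2]
eef_rot: [-0.002, 0.734, 0.679, -0.001]
force: [0.3, 1.0, -0.7]
gripper_width: 37.4
```

{"name": "move_arm", "arguments": {"targets": [0,0,0,0,0,0.03,0.2,0,0,0,0,0,0.06,0.2,0,0,0,-0.012,0.025,0.08,0.2,0,0,0,-0.03,0.06,0.08,0.2,0,0,0,-0.05,0.1,0.08,0.2,0,0,0,-0.07,0.14,0.08,0.2,0,0,0,-0.09,0.175,0.08,0.2,0,0,0,-0.1,0.195,0.08,0.2,0,0,0,-0.107,0.208,0.08,0.2,0,0,0,-0.109,0.213,0.08,0.2]}}

```text
time: 38.55
ee_pos: [481.0, 124.9, 165.2]
eef_rot: [0.0, 0.733, 0.68, 0.0]
force: [-0.0, 0.2, 1.3]
gripper_width: 37.8
```

{"name": "move_arm", "arguments": {"targets": [0,0,0,0,0,0,0.2,0,0,0,0,0,-0.02,0.2,0,0,0,0,0,-0.05,0.2,0,0,0,0,0,-0.08,0.2,0,0,0,0,0,-0.105,0.2,0,0,0,0,0,-0.115,0.2,0,0,0,0,0,-0.115,0.2,0,0,0,0,0,-0.115,1,0,0,0,0,0,-0.115,1,0,0,0,0,0,-0.115,1]}}

```text
time: 39.55
ee_pos: [482.5, 124.0, 51.1]
eef_rot: [0.001, 0.734, 0.679, 0.001]
force: [0.1, 0.9, -0.9]
gripper_width: 22.3
```

{"name": "move_arm", "arguments": {"targets": [0,0,0,0,0,0,1,0,0,0,0,0,0,1,0,0,0,0,0,0,1,0,0,0,0,0,0.02,1,0,0,0,0,0,0.045,1,0,0,0,0,0,0.075,1,0,0,0,0,0,0.1,1,0,0,0,0,0,0.115,1,0,0,0,0.001,-0.015,0.115,1,0,0,0,0.003,-0.04,0.115,1]}}

```text
time: 40.55
ee_pos: [484.3, 84.5, 165.4]
eef_rot: [0.0, 0.733, 0.68, 0.0]
force: [-0.2, -0.8, -0.2]
gripper_width: 22.4
```

{"name": "move_arm", "arguments": {"targets": [0,0,0,0.01,-0.03,0,1,0,0,0,0.02,-0.065,0,1,0,0,0,0.03,-0.1,0,1,0,0,0,0.04,-0.13,0,1,0,0,0,0.047,-0.155,0,1,0,0,0,0.051,-0.17,0,1,0,0,0,0.052,-0.1735,0,1,0,0,0,0.052,-0.1735,0,1,0,0,0,0.052,-0.1735,0,1,0,0,0,0.052,-0.1735,0,1]}}

```text
time: 41.55
ee_pos: [536.1, -88.3, 165.1]
eef_rot: [-0.0, 0.733, 0.68, 0.0]
force: [0.1, 0.4, 0.0]
gripper_width: 22.2
```

{"name": "move_arm", "arguments": {"targets": [0,0,0,0,0,-0.03,1,0,0,0,0,0,-0.06,1,0,0,0,0,0,-0.08,1,0,0,0,0,0,-0.092,1,0,0,0,0,0,-0.098,1,0,0,0,0,0,-0.098,1,0,0,0,0,0,-0.098,0.2,0,0,0,0,0,-0.098,0.2,0,0,0,0,0,-0.098,0.2,0,0,0,0,0,-0.08,0.2]}}

```text
time: 42.55
ee_pos: [534.7, -89.0, 83.4]
eef_rot: [-0.002, 0.734, 0.679, -0.001]
force: [0.7, 0.1, 0.5]
gripper_width: 37.5
```

{"name": "move_arm", "arguments": {"targets": [0,0,0,0,0,0.03,0.2,0,0,0,0,0,0.06,0.2,0,0,0,0,0,0.09,0.2,0,0,0,-0.01,-0.01,0.12,0.2,0,0,0,-0.03,-0.02,0.12,0.2,0,0,0,-0.06,-0.03,0.12,0.2,0,0,0,-0.1,-0.03,0.12,0.2,0,0,0,-0.14,-0.03,0.12,0.2,0,0,0,-0.17,-0.03,0.12,0.2,0,0,0,-0.17,-0.03,0.12,0.2]}}

```text
time: 43.55
ee_pos: [362.8, -118.7, 205.1]
eef_rot: [-0.001, 0.734, 0.679, -0.001]
force: [1.0, 0.2, 0.7]
gripper_width: 37.5
```

```bash
python3 - <<'E'
from h import *
o=r.get_obs();print(o["ee_pos"],o["gripper_width"])
s=snap("top"); save(s,"t3",(130,110,420,300),2.7)
E
```

```text
[ 362.77923168 -118.66568478  205.06701633] 37.52869539920724
```

View pics/t3.png

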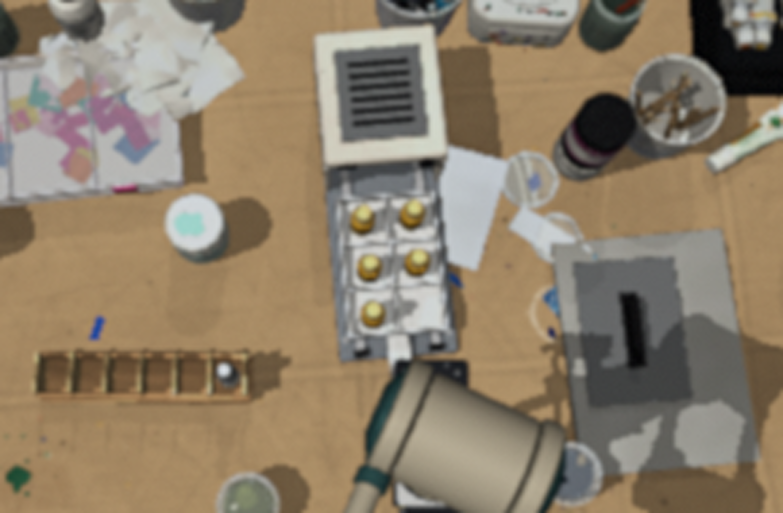

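All five gold-capped bottles stand in the tray at (362,218), (412,212), (369,266), (417,262) and (372,313). The slim bottle remains in the rack at (225,372), and the cover lies on the board with its plate centre at about (634,332). Next I grip the post, jaws along x, for the push.

```bash
python3 - <<'E'
from h import *
s=snap("top")
W=lambda pts,z: np.array([ray(s,u/2.7+130,v/2.7+110,z)[:2] for u,v in pts])
print(W([(573,264),(680,257),(692,400),(590,408)],21).mean(0), W([(552,246),(723,230),(760,461),(577,475)],12).mean(0))
print(W([(362,215),(412,209),(369,263),(417,258),(372,310)],98).round())
E
```

```text
[ 499.34244372 -398.26140384] [ 475.78242519 -420.56176615]
[[ 646.  -83.]
 [ 649. -141.]
 [ 589.  -87.]
 [ 591. -142.]
 [ 535.  -86.]]
```

{"name": "move_arm", "arguments": {"targets": [0,0,0,0.03,0,0,0,0,0,0,0.06,0,0,0,0,0,0,0.08,0,0,0,0,0,0,0.08,-0.0005,-0.02,0,0,0,0,0.08,-0.0005,-0.05,0,0,0,0,0.08,-0.0005,-0.08,0,0,0,0,0.08,-0.0005,-0.11,0,0,0,0,0.08,-0.0005,-0.128,0,0,0,0,0.08,-0.0005,-0.135,0,0,0,0,0.08,-0.0005,-0.135,0]}}

```text
time: 44.65
ee_pos: [447.2, -119.9, 69.1]
eef_rot: [-0.001, 0.734, 0.68, -0.0]
force: [-0.0, 0.3, 0.4]
gripper_width: 47.0
```

{"name": "move_arm", "arguments": {"targets": [0,0,0,0,0,0,1,0,0,0,0,0,0,1,0,0,0,0,0,0,1,0,0,0,0,0,0,1,0,0,0,0,0,0,1,0,0,0,0,0,0,1,0,0,0,0,0,0,1,0,0,0,0,0,0,1,0,0,0,0,0,0,1,0,0,0,0,0,0,1]}}

```text
time: 45.65
ee_pos: [447.8, -121.0, 71.0]
eef_rot: [0.002, 0.734, 0.679, 0.0]
force: [1.6, -2.6, 5.6]
gripper_width: 17.6
```

The cover was nudged to about (+24,+22) mm from the board's centre, still well within limits. I push gently now.

{"name": "move_arm", "arguments": {"targets": [0,0,0,0.002,0,0,1,0,0,0,0.006,0,0,1,0,0,0,0.012,0,0,1,0,0,0,0.02,0.0003,0,1,0,0,0,0.029,0.0004,0,1,0,0,0,0.039,0.0006,0,1,0,0,0,0.049,0.0007,0,1,0,0,0,0.059,0.0009,0,1,0,0,0,0.069,0.001,0,1,0,0,0,0.079,0.0012,0,1]}}

```text
time: 46.65
ee_pos: [524.9, -119.8, 71.0]
eef_rot: [0.0, 0.734, 0.68, -0.001]
force: [-2.6, -2.8, 9.5]
gripper_width: 17.3
```

{"name": "move_arm", "arguments": {"targets": [0,0,0,0.01,0.0002,0,1,0,0,0,0.02,0.0003,0,1,0,0,0,0.03,0.0005,0,1,0,0,0,0.04,0.0006,0,1,0,0,0,0.05,0.0008,0,1,0,0,0,0.059,0.0009,0,1,0,0,0,0.067,0.001,0,1,0,0,0,0.074,0.0011,0,1,0,0,0,0.079,0.0012,0,1,0,0,0,0.082,0.0012,0,1]}}

```text
time: 47.65
ee_pos: [607.0, -118.5, 71.0]
eef_rot: [0.0, 0.734, 0.68, -0.001]
force: [-2.9, -2.9, 8.3]
gripper_width: 17.4
```

{"name": "move_arm", "arguments": {"targets": [0,0,0,0.003,0,0,1,0,0,0,0.006,0,0,1,0,0,0,0.009,0,0,1,0,0,0,0.012,0,0,1,0,0,0,0.015,0,0,1,0,0,0,0.018,0,0,1,0,0,0,0.021,0,0,1,0,0,0,0.023,0,0,1,0,0,0,0.024,0,0,1,0,0,0,0.024,0,0,1]}}

```text
time: 48.65
ee_pos: [630.8, -118.2, 71.1]
eef_rot: [0.0, 0.734, 0.679, -0.001]
force: [-0.8, -1.7, 7.7]
gripper_width: 17.4
```

Still no stop felt (about 184 mm so far); I push on slowly until the force rises.

{"name": "move_arm", "arguments": {"targets": [0,0,0,0.002,0,0,1,0,0,0,0.004,0,0,1,0,0,0,0.005,0,0,1,0,0,0,0.006,0,0,1,0,0,0,0.007,0,0,1,0,0,0,0.008,0,0,1,0,0,0,0.009,0,0,1,0,0,0,0.01,0,0,1,0,0,0,0.01,0,0,1,0,0,0,0.01,0,0,1]}}

```text
time: 49.65
ee_pos: [636.1, -118.0, 71.0]
eef_rot: [-0.003, 0.734, 0.68, -0.004]
force: [-10.0, -2.4, 12.7]
gripper_width: 17.9
```

{"name": "move_arm", "arguments": {"targets": [0,0,0,-0.003,0,0,1,0,0,0,-0.004,0,0,0,0,0,0,-0.004,0,0,0,0,0,0,-0.004,0,0,0,0,0,0,-0.004,0,0,0,0,0,0,-0.004,0,0.02,0,0,0,0,-0.004,0,0.05,0,0,0,0,-0.004,0,0.08,0,0,0,0,-0.004,0,0.11,0,0,0,0,-0.004,0,0.135,0]}}

```text
time: 50.65
ee_pos: [637.7, -117.4, 206.4]
eef_rot: [0.0, 0.734, 0.679, 0.0]
force: [0.0, -0.7, 0.2]
gripper_width: 46.6
```

{"name": "move_arm", "arguments": {"targets": [0,0,-0.1,-0.03,0,0,0,0,0,-0.2,-0.07,0,0,0,0,0,-0.3,-0.11,0,0,0,0,0,-0.4,-0.15,0,0,0,0,0,-0.5,-0.19,0,0,0,0,0,-0.6,-0.23,0,0,0,0,0,-0.7,-0.26,0,0,0,0,0,-0.8,-0.28,0,0,0,0,0,-0.9,-0.28,0,0,0,0,0,-1,-0.28,0,0,0]}}

```text
time: 51.65
ee_pos: [356.7, -117.4, 205.1]
eef_rot: [0.0, 0.97, 0.242, 0.0]
force: [-0.3, -0.2, -0.2]
gripper_width: 46.8
```

```bash
python3 - <<'E'
from h import *
o=r.get_obs();print(o["ee_pos"],o["gripper_width"],o["force"])
s=snap("top"); t=snap("side"); 
a=cv2.resize(s["frame"][110:290,130:420,::-1],(560,348)); b=t["frame"][120:320,160:420,::-1]
b=cv2.resize(b,(325,250)); c=np.zeros((600,560,3),np.uint8); c[:348]=a; c[350:600,:325]=b; cv2.imwrite("pics/end.png",c)
E
```

```text
[ 356.74205714 -117.35109844  205.10372155] 46.80581371725524 [-0.25767413 -0.15077365 -0.22055242]
```

View pics/end.png

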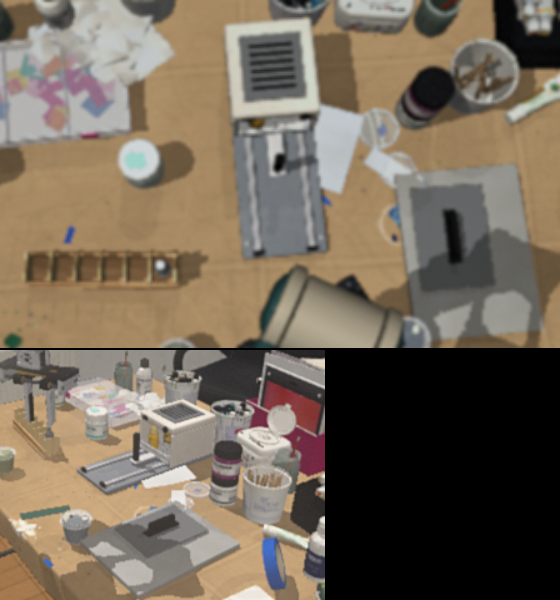

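The end view shows the tray home, the post at (279,160) and gold bottles upright under the hood at (155–170,440). The cover is on the board and the slim bottle is in the rack. I compare the post pixels with the start picture and look closer at the bottles.

```bash
python3 - <<'E'
from h import *
s=snap("top"); a=cv2.resize(cv2.imread("pics/top0.png"),(512,384),interpolation=cv2.INTER_AREA); b=s["frame"][:,:,::-1]
for f in(a,b):
    m=f[170:215,255:290].max(2).astype(float); w=np.clip(70-m,0,None); yy,xx=np.mgrid[170:215,255:290]; print((xx*w).sum()/w.sum(),(yy*w).sum()/w.sum())
t=snap("side"); save(t,"end2",(240,140,350,230),6)
E
```

```text
273.3638923654568 183.35857321652065
274.9197734780557 189.31052383199622
```

View pics/end2.png

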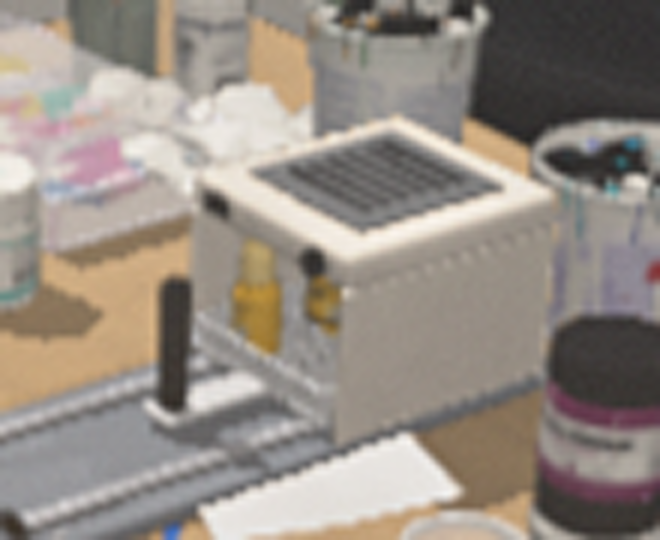

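```bash
python3 - <<'E'
from h import *
s=snap("top"); a=cv2.resize(cv2.imread("pics/top0.png"),(512,384),interpolation=cv2.INTER_AREA); b=s["frame"][:,:,::-1]
for f in(a,b):
    m=f[182:205,265:285].max(2).astype(float); w=np.clip(70-m,0,None); yy,xx=np.mgrid[182:205,265:285]; print((xx*w).sum()/w.sum(),(yy*w).sum()/w.sum()); print((w.sum(1)).astype(int))
    c=cv2.cvtColor(np.ascontiguousarray(f),cv2.COLOR_BGR2GRAY)[165:185,255:285]; print(c.mean(1).astype(int))
E
```

```text
274.42798353909467 193.65314520870078
[  0   0   0   0   0   0   0   0 116 223 237 235 238 242 233 164  13   0
   0   0   0   0   0]
[200 199 195 177 144  96  63  55  66  80  86  87  86  93 108 124 134 136
 135 133]
274.3931074766355 193.67406542056074
[  0   0   0   0   0   0   0   0 114 228 238 237 231 239 239 166  20   0
   0   0   0   0   0]
[204 204 199 182 148 116  99 100 115 129 142 153 149 132 124 127 137 140
 138 137]
```

```bash
python3 -c "
from h import *
o=r.get_obs();print(o['ee_pos'],np.abs(o['qvel']).max(),o['time']); print(close_job())"
```

```text
[ 357.54915088 -117.49613319  204.87323308] 0.006761284232070966 51.9
the job is handed in; nothing more can be done
None
```

The ink is ready and the job was handed in at about 52 s. The hand-in gave no verdict, so what follows rests on my own checks.

**What I did:** I pulled the tray to its near stop and laid the dust cover on the grey board. I stood all five dropper bottles in the tray's pockets, then pushed the tray home until I felt the far stop. The slim bottle was left in the rack.

**Last checks:**
- **Tray:** the post's picture position matches its starting one within 0.05 px in the top view, so the tray is home. I measured about 189 mm of travel between the stops.
- **Bottles:** all five were standing in their pockets before the push. Afterwards I could see only the front two or so under the hood, standing upright; the others were hidden and not checked.
- **Cover:** it lies flat on the board, about 24 mm along and 22 mm across from the centre. It had been knocked there after I let it go, but it is inside the allowed 90 and 60 mm, so I left it.
- **Slim bottle:** still in its stall.
- **Robot:** clear of everything and at rest.

One check disagreed at first. The post seemed to have moved 6 px, but the picture window had taken in the dark gap under the hood; with a narrower window the difference went away.

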